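Tighten the turnbuckle of a flow-cell clamp

TASK

Turn the middle body of the turnbuckle on the bench clamp, by its four bars, so that both jaws draw in and hold the white cell, and keep on until it is fully tight and will turn no further; the tops of the bars go away from the robot to tighten. Leave the cell lying flat in its cradle, and do not disturb the tube rack, the test cards and the marker pen beside the clamp.

Things in the scene. Friction and masses are not known exactly. Their poses are not given: they have to be found in the camera images.
- clamp: Bench clamp fixed to the bench: grey base plate 250 (x) x 270 (y) x 14 mm. Origin: centre of its underside, z up; y runs along the turnbuckle, from jaw to jaw; x points from the turnbuckle side to the cradle side, roughly away from the robot. Two upright aluminium jaw plates (12 mm thick, 104 mm high) slide along y; a white cell lies between them in a cradle at x = +60 mm.
- sleeve_mid (a point): Centre of the turnbuckle's middle body, on its axis of rotation (parallel to the clamp's y): 50 mm towards -x from the clamp's origin, 82 mm above the bench; it does not move. The body is an open steel frame 84 mm long, its hub 20 mm in radius. Four straight steel bars, 90 degrees apart, stick out of the hub square to the axis, in the clamp's plane y = 0.
- bar_end (a point): Outer end of one of the four bars, the one that points up at joint 0; it turns with the body. Each bar is 11 mm thick and ends in a black ball 15 mm across; its outer end lies 62 mm from the axis. Bars are for turning the body, by pushing or gripping, a stroke at a time; a bar more than about 0.6 rad short of upright jams if pushed level, so follow it up along its arc.
- sleeve (a joint): Turn of the turnbuckle body, rad: 0 slack, 5.41 fully tight (hard stop). At 0 one bar points up, one to the clamp's +x, and so on every pi/2. Growing values carry the upper bar towards the clamp's +x and draw both jaws in, 2.8 mm each per rad; the pads meet the cell near 4.5. At 5.41 a bar leans 0.70 rad from upright to +x. It takes about 0.12 N m, a little more at the end, and stays where left.
- jaw_left: Jaw plate at the clamp's +y end, with a threaded rod into the sleeve and a rubber pad (springy by a few mm) facing the cell. Origin: on the bench level, at the plate's inner face, x = 0 of the clamp. It stands 72.7 mm from the clamp's middle at joint 0 and 57.6 mm when fully tight.
- jaw_right: The mirror jaw at the clamp's -y end.
- cell: White plastic flow-cell block, 60 (x) x 100 (y) x 50 mm high, about 0.3 kg, with a small window and two ports on top, lying loose in the cradle between the jaws. Origin: centre of its underside, 34 mm above the bench; z up.
- tube_rack: Bystander: clear rack with tube caps, 70 x 110 x 49 mm; origin under its centre.
- test_cards: Bystander: stack of white test cards, 100 x 70 x 18 mm; origin under its centre.
- marker: Bystander: white marker pen with a grey cap, lying, 120 x 14 x 13 mm; origin under its centre.
Not all that is in view belongs to the job. What is shaped like the cell but blue, purple or turquoise is not meant.

How it is judged:
By the outcome, as a careful person would: the job done as asked, in the order asked, and still so for the second after the job is handed in, with the robot touching nothing.
It also fails if it takes over 54 s, if anything falls off the work surface, if the arm or the gripper's body presses on something with over 40 N, if the wrist force passes 120 N, or if a joint passes its speed limit or range.

ROBOT

A 6-joint arm with a two-finger parallel gripper is mounted at the origin on the work surface. World frame = base frame: x ahead of the robot, y to its left, z up, the work surface at z = 0. Lengths are in mm, angles in rad, forces in N, time in s.
With the tool pointing down it reaches from about 300 to 775 mm from the base axis. Payload 14.6 kg.
Tool frame: the origin (TCP) lies between the finger pads; the fingertips stand 25 mm ahead of it and the grasp point (between the pads) lies 6 mm ahead of it; z points along the fingers, x is the direction in which the jaws open and shut, and the axes are right-handed (so a half turn about z gives the same grasp; the last joint's range is limited). The gripper opens to 94 mm and grips with 3 to 60 N. Pads are 16 mm wide; open, the fingers measure 119 mm over their backs; the gripper's body (75 mm by 177 mm) begins 78 mm behind the grasp point.
Start: joints at [1.245, 0.3, 1.521, -0, 1.321, -0.067], TCP at [140.754, 531.674, 230.446] pointing down, gripper open.
Joint ranges: [-3.03, 3.03], [-0.79, 2.21], [0.23, 2.52], [-1.04, 4.18], [0, 3.07], [-2.55, 2.55]. Speed limits (rad/s): [2.22, 2.22, 2.57, 3.14, 3.14, 3.14].

INTERFACE

Orientations are given as [roll, pitch, yaw] about the fixed x, y, z axes, in that order (R = Rz(yaw) Ry(pitch) Rx(roll)).
In Python, from cell import manip gives the robot as it stands.
- The arm moves only by the tool apply_moves, never from a script. Its argument "series" is a list of rows, each a list of 3 entries, a list of its own where there are three numbers: the shift along the world's x, y, z in cm, then the turn, a rotation vector about the world's x, y, z in rad, then the opening in per cent of the stroke, from 0 (shut) to 100 (fully open). A call has exactly 10 rows; each row is the pose to reach, as a shift and turn from the pose commanded when the call began; what a row does not reach only later rows make up. A row lasts 1/8 s, in which the tool goes at most 62.5 mm and 10.7 degrees, less where a joint would pass 70% of its speed; a pose out of reach is approached as far as the arm can. A call with a gripper value outside its range is refused whole. The fingers move at their own pace and stop on an object; "grip_force" is the grip in N (left out, the last holds). Time passes only in rows, so rows that repeat a pose let the fingers close, or fill a call up. It gives the time, the measured TCP pose, the force and the opening at its end, in the units of the state.
- manip.read_state(): the state, without advancing time (a new reading comes with each control period).
- manip.camera(name): name is "side" or "top" or "wrist"; returns (picture, depth): 400x640x3 uint8, red, green, blue; 400x640 float32, mm along the optical axis (not along the pixel's ray), 0 where there is no reading.
- manip.camera_info(name): a dict with "intrinsics" (3x3 intrinsics, pixels), "dist" ([k1, k2, p1, p2, k3] as OpenCV has them; the pictures are not rectified), "extrinsics" (4x4, takes a point from world to camera coordinates); the wrist camera has in their place "hand_eye" (4x4, takes a point from camera to tool coordinates, whose origin is the TCP and whose axes are the tool frame's). Camera axes: x right, y down, z forward; pixel columns grow to the right and rows downward; lengths in mm; the calibration is good to about 2 mm. A picture is of the moment at which its call begins: read the wrist's pose just before it. camera_info takes no time and is no camera call.
- manip.sign_off(): hands the job in, once; it reports no verdict.
The state is a dict: "clock": time; "joints": joint angles; "qd": joint speeds; "effort": joint torques, N m; "eef_pos": TCP position; "eef_rot": TCP orientation; "wrist_force": force on the tool from outside, world axes, zero at the start; "moment": the same for the moment, N m; "finger_gap": finger opening in mm.
Only numpy, scipy, OpenCV 4.12 (cv2) and the standard library are available. Lean on these libraries where they do the work, as an engineer would, in place of code of your own. Each camera call takes 0.05 s, during which the arm holds its last target.

## Working session

There is one attempt and no reset: what is moved stays moved. The work goes in short steps, Python scripts to look and compute and a tool call to move; the robot and the scene stay as the last step left them, time stands still between calls to the robot, and variables do not carry over. Pictures are saved under pics/ and viewed, and the job is handed in when it is done.

Besides the shell and the picture viewer there is one more tool, called after ">>>" by a JSON object that holds its "method" and its "body", one argument or row to a line. apply_moves: Moves the arm, as the interface text tells. Its arguments: {"type":"object","properties":{"series":{"type":"array","items":{"type":"array"}},"grip_force":{"type":"number"}},"required":["series"]}

```bash
ls; mkdir -p pics; python3 - <<'E'
from cell import manip
import cv2,numpy as np
print(manip.read_state())
for n in ["side","top"]:
    p,d=manip.camera(n); cv2.imwrite(f"pics/{n}0.png",p[:,:,::-1]); np.save(f"{n}0.npy",d)
    i=manip.camera_info(n); print(n,i)
print(manip.camera_info("wrist"))
E
```

```text
pics
{'clock': 0.0, 'joints': array([ 1.24539079e+00,  3.00489900e-01,  1.52162178e+00, -9.48028242e-06,
        1.32067751e+00, -6.65889891e-02]), 'qd': array([-5.71852286e-05,  6.28775540e-04, -1.02453048e-03,  5.96523898e-05,
       -3.27962035e-04, -3.65942132e-04]), 'effort': array([-7.92906267e-04, -5.31806481e+01, -3.52734804e+01,  7.08226603e-02,
        2.43505149e-02, -1.13238042e-05]), 'eef_pos': array([140.68590742, 531.44917688, 229.85878056]), 'eef_rot': array([-3.14152220e+00,  1.19449169e-03,  1.31198217e+00]), 'wrist_force': array([-0.41621288,  0.16373964,  0.36647825]), 'moment': array([-0.02378256, -0.02160652, -0.06986686]), 'finger_gap': 93.99627028338367}
side {'intrinsics': array([[391.045454  ,   0.        , 321.95476422],
       [  0.        , 391.045454  , 195.85479804],
       [  0.        ,   0.        ,   1.        ]]), 'dist': array([-0.08327961,  0.        ,  0.        ,  0.        ,  0.        ]), 'extrinsics': array([[-9.43947067e-01, -3.29611553e-01,  1.78929795e-02,
         5.61259508e+02],
       [-2.29665387e-01,  6.16852372e-01, -7.52825984e-01
[... 717 characters left out ...]
5e+03],
       [ 0.00000000e+00,  0.00000000e+00,  0.00000000e+00,
         1.00000000e+00]])}
{'intrinsics': array([[330.12793391,   0.        , 323.10630266],
       [  0.        , 330.12793391, 194.95951341],
       [  0.        ,   0.        ,   1.        ]]), 'dist': array([-0.05188377,  0.        ,  0.        ,  0.        ,  0.        ]), 'hand_eye': array([[ 9.99999456e-01,  1.00284211e-03,  2.86977617e-04,
         2.33565250e-01],
       [-1.04215217e-03,  9.72238180e-01,  2.33991101e-01,
        -6.78414943e+01],
       [-4.43544665e-05, -2.33991272e-01,  9.72238696e-01,
        -1.54404617e+02],
       [ 0.00000000e+00,  0.00000000e+00,  0.00000000e+00,
         1.00000000e+00]])}
```

View pics/side0.png

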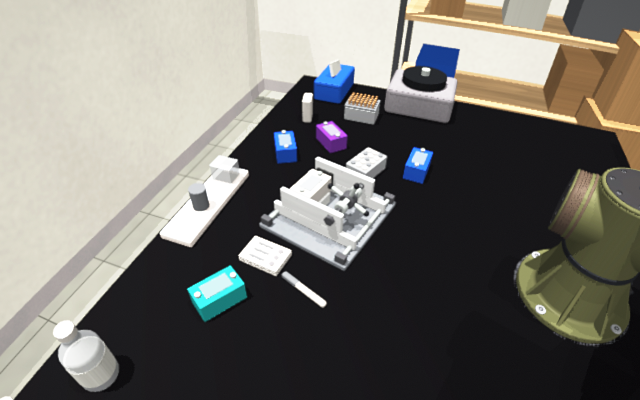

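View pics/top0.png

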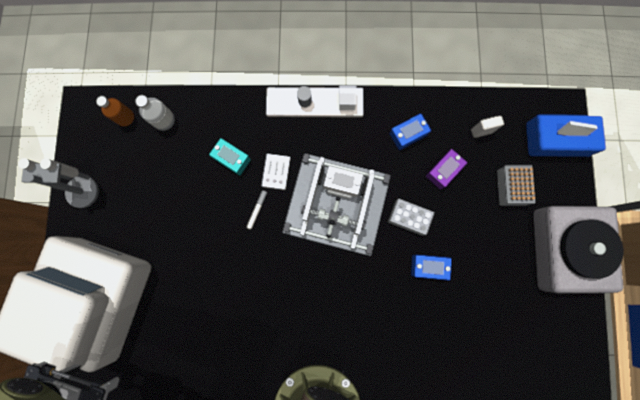

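The top view shows the clamp at about (337,203), with the turnbuckle at (333,218) and the white cell at (344,180). The rack is at (412,216), the cards at (276,172) and the marker at (257,209). Next I'll take a close crop and measure the base plate.

```bash
cat > h.py <<'E'
import numpy as np,cv2
from cell import manip
def fix(n,px,z):
    i=manip.camera_info(n);K=i["intrinsics"];E=i["extrinsics"]
    u=cv2.undistortPoints(np.array(px,float).reshape(-1,1,2),K,i["dist"]).reshape(-1,2)
    R=E[:3,:3];c=-R.T@E[:3,3]
    d=np.c_[u,np.ones(len(u))]@R
    return c+d*((z-c[2])/d[:,2])[:,None]
def proj(n,P):
    i=manip.camera_info(n);E=i["extrinsics"]
    return cv2.projectPoints(np.array(P,float).reshape(-1,1,3),cv2.Rodrigues(E[:3,:3])[0],E[:3,3],i["intrinsics"],i["dist"])[0].reshape(-1,2)
def cloud(n,d):
    i=manip.camera_info(n);K=i["intrinsics"];E=i["extrinsics"]
    v,u=np.mgrid[:400,:640]
    q=cv2.undistortPoints(np.c_[u.ravel(),v.ravel()].astype(float).reshape(-1,1,2),K,i["dist"]).reshape(-1,2)
    P=np.c_[q,np.ones(len(q))]*d.reshape(-1,1)
    return ((P-E[:3,3])@E[:3,:3]).reshape(400,640,3)
E
python3 - <<'E'
from h import *
t=cv2.imread("pics/top0.png");s=cv2.imread("pics/side0.png")
cv2.imwrite("pics/topc.png",cv2.resize(t[140:265,225:445],None,fx=3.6,fy=3.6,interpolation=cv2.INTER_CUBIC))
cv2.imwrite("pics/sidec.png",cv2.resize(s[145:275,235:405],None,fx=4.5,fy=4.5,interpolation=cv2.INTER_CUBIC))
d=np.load("top0.npy");C=cloud("top",d)
for n in [(412,216),(276,172),(344,182)]: print(n,C[n[1],n[0]])
m=(abs(C[:,:,2]-14)<4)
m[:140]=0;m[265:]=0;m[:,:282]=0;m[:,392:]=0
# largest component
mm=cv2.morphologyEx(m.astype(np.uint8),cv2.MORPH_OPEN,np.ones((2,2)))
P=C[mm>0][:,:2].astype(np.float32)
print(len(P),cv2.minAreaRect(P), C[mm>0][:,2].mean())
E
```

```text
(412, 216) [ 548.1166194  -269.22806279   51.04092239]
(276, 172) [680.59374491 130.38753565  20.03312452]
(344, 182) [640.38979492 -71.77805561  80.61412709]
3753 ((577.3192749023438, -24.270248413085938), (333.30902099609375, 281.20538330078125), 76.506591796875) 21.083761583801536
```

View pics/topc.png

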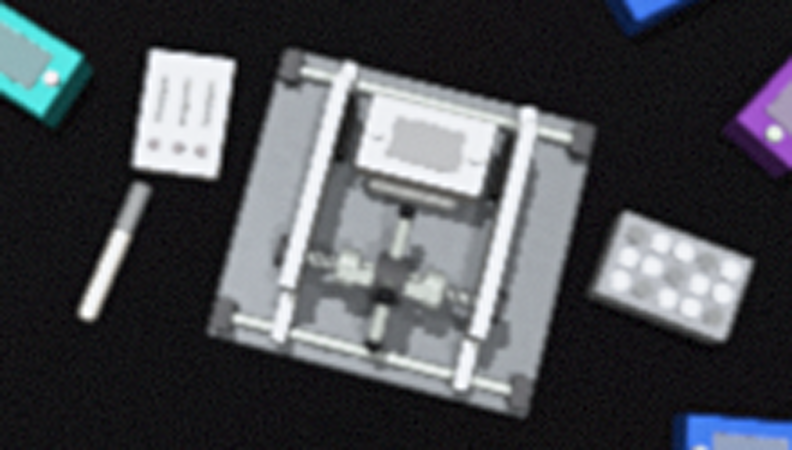

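View pics/sidec.png

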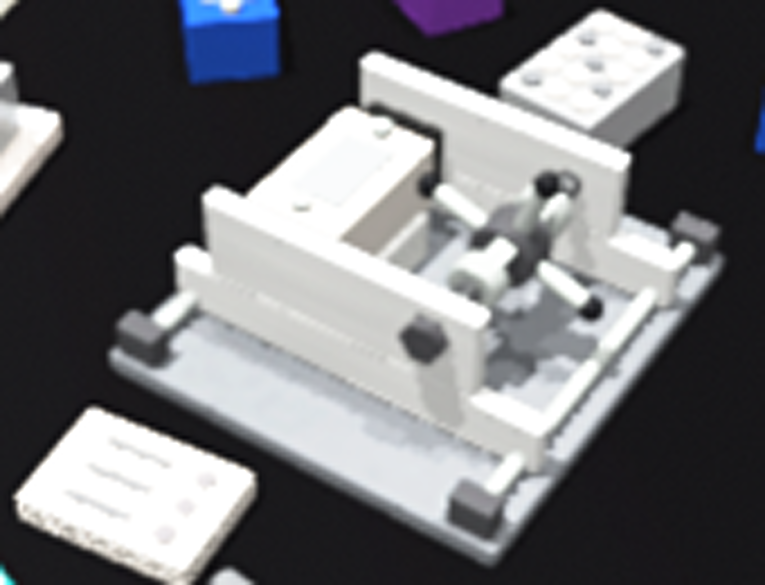

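```bash
python3 - <<'E'
from h import *
px=np.array([(288,50),(596,124),(526,417),(208,334)])/3.6+np.array([225,140])
P=fix("top",px,14); print(P.round(1))
from scipy.optimize import least_squares
L=np.array([(125,135),(125,-135),(-125,-135),(-125,135)])
def T(p,l): c,s=np.cos(p[2]),np.sin(p[2]); return l@np.array([[c,s],[-s,c]])+p[:2]
r=least_squares(lambda p:(T(p,L)-P[:,:2]).ravel(),[580,-30,-.25]); print(r.x.round(3),r.fun.round(1))
# side: corners in crop
ps=np.array([(112,352),(492,560),(722,262)])/4.5+np.array([235,145])
print(fix("side",ps,10).round(1), T(r.x,L).round(1))
c=r.x
for n in ["top","side"]:
  d=np.load(n+"0.npy"); C=cloud(n,d)
  l=(C[:,:,:2]-c[:2])@np.array([[np.cos(c[2]),-np.sin(c[2])],[np.sin(c[2]),np.cos(c[2])]])
  m=(abs(l[:,:,1])<9)&(np.hypot(l[:,:,0]+50,C[:,:,2]-82)<75)&(C[:,:,2]>22)
  for v,u in np.argwhere(m): 
    dx,dz=l[v,u,0]+50,C[v,u,2]-82
    print(n,u,v,'lx %.0f ly %.0f z %.0f r %.0f ang %.2f'%(l[v,u,0],l[v,u,1],C[v,u,2],np.hypot(dx,dz),np.arctan2(dx,dz)))
  m=(C[:,:,2]>97)&(C[:,:,2]<125)&(abs(l[:,:,1])<100)&(abs(l[:,:,0])<110)
  Y=l[m][:,1]; print(n,'jaw',len(Y),np.percentile(Y[Y>0],[2,50,98]) if (Y>0).any() else '',np.percentile(Y[Y<0],[2,50,98]),C[m][:,2].max())
E
```

```text
[[ 739.    44.    14. ]
 [ 677.2 -215.6   14. ]
 [ 433.4 -154.9   14. ]
 [ 498.2  106.    14. ]]
[ 5.86959e+02 -5.51230e+01 -2.43000e-01] [ 1.8  1.8 -1.4 -0.6 -0.3 -1.2 -0.1 -0. ]
[[ 742.9   48.3   10. ]
 [ 501.6  114.6   10. ]
 [ 436.9 -145.    10. ]] [[ 740.7   45.9]
 [ 675.8 -216.2]
 [ 433.2 -156.1]
 [ 498.1  106. ]]
top 337 196 lx 9 ly 6 z 102 r 62 ang 1.24
top 338 196 lx 9 ly 3 z 104 r 63 ang 1.22
top 336 197 lx 5 ly 8 z 106 r 60 ang 1.15
top 337 197 lx 5 ly 5 z 106 r 60 ang 1.16
top 338 197 lx 6 ly 3 z 105 r 61 ang 1.18
top 339 197 lx 7 ly -0 z 102 r 61 ang 1.23
top 340 197 lx 8 ly -3 z 102 r 61 ang 1.24
top 336 198 lx 2 ly 7 z 105 r 57 ang 1.16
top 337 198 lx 2 ly 5 z 107 r 58 ang 1.13
top 338 198 lx 4 ly 2 z 104 r 58 ang 1.18
top 339 198 lx 4 ly -1 z 107 r 59 ang 1.13
top 340 198 lx 5 ly -3 z 104 r 59 ang 1.20
top 336 199 lx 0 ly 7 z 100 r 53 ang 1.22
top 337 199 lx 0 ly 4 z 104 r 55 ang 1.16
top 338 199 lx 0 ly 1 z 108 r 57 ang 1.09
top 339 199 lx 1 ly -1 z 106 r 57 ang 1.13
top 340 199 lx 2 ly -4 z 103 r 56 ang 1.19
top 336 200 lx -4 ly 6 z 107 r 53 ang 1.07
top 337 200 lx 
[... 12985 characters left out ...]
5 210 lx -95 ly 5 z 70 r 46 ang -1.84
side 366 210 lx -97 ly 4 z 70 r 48 ang -1.82
side 364 211 lx -94 ly 9 z 69 r 46 ang -1.87
side 365 211 lx -97 ly 9 z 70 r 48 ang -1.82
side 367 211 lx -101 ly 7 z 71 r 52 ang -1.79
side 368 211 lx -101 ly 2 z 67 r 53 ang -1.85
side 368 212 lx -104 ly 8 z 70 r 55 ang -1.79
side 368 213 lx -104 ly 8 z 67 r 57 ang -1.85
side 368 214 lx -105 ly 9 z 65 r 58 ang -1.88
side 369 220 lx -103 ly -8 z 29 r 75 ang -2.35
side 368 221 lx -102 ly -4 z 29 r 74 ang -2.36
side 367 222 lx -101 ly -1 z 28 r 75 ang -2.38
side 365 224 lx -100 ly 8 z 27 r 74 ang -2.40
side jaw 865 [ 3.69877408 83.05085505 89.88015151] [-73.65415506 -63.87710953 -35.38249562] 123.99014833410367
```

The measurements agree with the given sizes: balls at r≈60, axis at z≈82, plate size right. The upper bar leans about -0.34 rad (towards the robot). The sleeve axis is near (538,-43,82) and clamp yaw is -0.243. I'll use a grip with the jaws opening along clamp x, tilting with the bar. First I hover over it.

Things that could be taken for the cell:
- White cell, top (344,180), chosen.
- Blue blocks at (411,130) and (432,267).
- Purple block at (447,168).
- Turquoise block at (229,156).

The close crop confirms the white one in the cradle between the jaws.

>>> {"method": "apply_moves", "body": {
  "series": [
    [[2.5, -3.6, 0.3], [0, 0, -0.1], 100],
    [[5, -7.2, 0.6], [0, 0, -0.2], 100],
    [[7.5, -10.8, 0.9], [0, 0, -0.3], 100],
    [[10, -14.4, 1.2], [0, 0, -0.4], 100],
    [[12.5, -18, 1.5], [0, 0, -0.5], 100],
    [[15, -21.6, 1.8], [0, 0, -0.6], 100],
    [[17.5, -25.2, 2.1], [0, 0, -0.7], 100],
    [[20, -28.8, 2.4], [0, 0, -0.8], 100],
    [[22.5, -32.4, 2.7], [0, 0, -0.9], 100],
    [[25, -36, 3], [0, 0, -1.0], 60]
  ],
  "grip_force": 15
}}

```text
clock: 1.35
eef_pos: [391.3, 170.3, 260.4]
eef_rot: [-3.142, 0.0, 0.309]
wrist_force: [0.1, 0.8, 1.0]
finger_gap: 87.3
```

>>> {"method": "apply_moves", "body": {
  "series": [
    [[2, -3, 0], [0, 0, -0.08], 60],
    [[4, -6, 0], [0, 0, -0.16], 60],
    [[6, -9, 0], [0, 0, -0.24], 60],
    [[8, -12, 0], [0, 0, -0.32], 60],
    [[10, -15, 0], [0, 0, -0.4], 60],
    [[12, -18, 0], [0, 0, -0.48], 60],
    [[13.5, -20, 0], [0, 0, -0.555], 60],
    [[14.8, -21.4, 0], [0, 0, -0.555], 60],
    [[14.8, -21.4, 0], [0, 0, -0.555], 60],
    [[14.8, -21.4, 0], [0, 0, -0.555], 60]
  ]
}}

```text
clock: 2.6
eef_pos: [538.3, -41.8, 260.3]
eef_rot: [-3.142, 0.001, -0.243]
wrist_force: [0.1, -0.4, 0.2]
finger_gap: 56.1
```

```bash
cat >> h.py <<'E'
def Rtool(s):
    from scipy.spatial.transform import Rotation as R
    return R.from_euler('xyz',s["eef_rot"]).as_matrix()
def wrist(name):
    s=manip.read_state();p,d=manip.camera("wrist");i=manip.camera_info("wrist")
    cv2.imwrite(f"pics/{name}.png",p[:,:,::-1])
    K=i["intrinsics"];v,u=np.mgrid[:400,:640]
    q=cv2.undistortPoints(np.c_[u.ravel(),v.ravel()].astype(float).reshape(-1,1,2),K,i["dist"]).reshape(-1,2)
    P=np.c_[q,np.ones(len(q))]*d.reshape(-1,1);H=i["hand_eye"]
    T=P@H[:3,:3].T+H[:3,3]
    W=(T@Rtool(s).T+s["eef_pos"]).reshape(400,640,3); W[d==0]=np.nan
    return s,p,W
def local(W,c=(587,-55.1,-.243)):
    a=W.copy();dx=W[...,0]-c[0];dy=W[...,1]-c[1];C,S=np.cos(c[2]),np.sin(c[2])
    a[...,0]=dx*C+dy*S;a[...,1]=-dx*S+dy*C;return a
E
python3 - <<'E'
from h import *
s,p,W=wrist("w1"); np.save("w1.npy",W)
print({k:np.round(s[k],3) for k in("clock","joints","eef_pos","eef_rot","wrist_force","finger_gap")})
E
```

```text
{'clock': np.float64(2.6), 'joints': array([-0.145,  0.256,  1.507,  0.   ,  1.379,  0.097]), 'eef_pos': array([538.337, -41.81 , 260.262]), 'eef_rot': array([-3.142e+00,  1.000e-03, -2.430e-01]), 'wrist_force': array([ 0.075, -0.356,  0.223]), 'finger_gap': np.float64(56.146)}
```

View pics/w1.png

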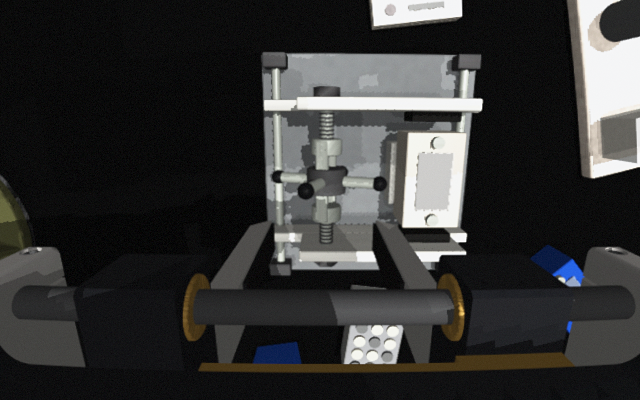

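The wrist view shows the sleeve hub at (327,180) and the balls at (278,177), (380,184) and (305,190, upper). The cell is at (433,180). I'll use this view to refine y and the bar angle.

```bash
python3 - <<'E'
from h import *
W=np.load("w1.npy");L=local(W)
for n,(u,v) in dict(m=(278,177),p=(380,184),up=(305,190),hub=(330,178),jawL=(370,105),cell=(433,180),c1=(272,200),plate=(390,75)).items():
    q=L[v-2:v+3,u-2:u+3].reshape(-1,3); print(n,np.nanmedian(q,0).round(1), np.nanmedian(W[v-2:v+3,u-2:u+3].reshape(-1,3),0).round(1))
# bar points: horizontal bar to +x, y centre
for u in (355,365,290):
    col=L[165:200,u]; k=(col[:,2]>60)&(col[:,2]<125); print(u,col[k][:,1].min().round(1),col[k][:,1].max().round(1),col[k].mean(0).round(1))
# plate edges via depth z~14
m=(abs(L[...,2]-14)<5)&(abs(L[...,0])<150)&(abs(L[...,1])<160)
q=L[m]; print(np.percentile(q[:,0],[.5,1,2,98,99,99.5]).round(1),np.percentile(q[:,1],[.5,2,98,99,99.5]).round(1))
# jaw inner/outer
for lo,hi in((40,100),(-100,-40)):
    m=(L[...,2]>100)&(L[...,2]<112)&(L[...,1]>lo)&(L[...,1]<hi)&(abs(L[...,0])<100);q=L[m];print(len(q),np.percentile(q[:,1],[5,50,95]).round(1) if len(q) else'')
m=(abs(L[...,2]-84)<5)&(L[...,0]>15)&(L[...,0]<110)&(abs(L[...,1])<65);q=L[m];print('cell',np.percentile(q[:,0],[1,99]),np.percentile(q[:,1],[1,99]))
E
```

```text
m [-98.5   5.8  70.8] [493.  -25.6  70.8]
p [  3.3   5.9 107.6] [591.4 -50.3 107.6]
up [-66.2   7.2 140.2] [524.5 -32.2 140.2]
hub [-44.1  10.4 101.4] [546.7 -34.1 101.4]
jawL [ -8.1  78.7 104.2] [598.1  23.2 104.2]
cell [61.2  5.7 86. ] [647.8 -64.3  86. ]
c1 [-114.8  -33.8   14.4] [467.3 -60.5  14.4]
plate [ 26.4 115.5  14.6] [640.4  50.6  14.6]
355 1.7 10.8 [-19.5   6.6  96.6]
365 1.2 10.6 [-10.1   6.3 100.1]
290 1.9 10.9 [-85.5   6.7  73.2]
[-121.6 -120.7 -119.   122.5  124.2  125.2] [-128.3 -123.6  137.1  138.4  139.4]
2532 [74.6 80.3 85.7]
1273 [-74.9 -68.  -63.9]
cell [32.1725664  91.12224858] [-64.33416592  53.80845442]
```

```bash
cat >> h.py <<'E'
PSI=-.243; AX=np.array([540.6,-38.5,82.]); EY=np.array([-np.sin(PSI),np.cos(PSI),0]);EX=np.array([np.cos(PSI),np.sin(PSI),0])
def tcp(r,th): return AX+r*(np.sin(th)*EX+np.cos(th)*np.array([0,0,1]))
def plan(r0,th0,wps,start=None):
    s=tcp(r0,th0) if start is None else np.array(start)
    for r,th in wps: print(r,round(th,3),((tcp(r,th)-s)/10).round(2).tolist(),(EY*(th-th0)).round(3).tolist())
E
python3 -c "
from h import *
plan(0,0,[(115,-.2),(110,-.34),(85,-.34),(52,-.34)],[538.3,-41.8,260.3])
print('stroke');plan(52,-.34,[(52,t) for t in np.linspace(-.34,.74,10)])
"
```

```text
115 -0.2 [-1.99, 0.88, -6.56] [-0.048, -0.194, -0.0]
110 -0.34 [-3.33, 1.21, -7.46] [-0.082, -0.33, -0.0]
85 -0.34 [-2.52, 1.01, -9.82] [-0.082, -0.33, -0.0]
52 -0.34 [-1.45, 0.75, -12.93] [-0.082, -0.33, -0.0]
stroke
52 -0.34 [0.0, 0.0, 0.0] [0.0, 0.0, 0.0]
52 -0.22 [0.58, -0.14, 0.17] [0.029, 0.116, 0.0]
52 -0.1 [1.18, -0.29, 0.27] [0.058, 0.233, 0.0]
52 0.02 [1.78, -0.44, 0.3] [0.087, 0.349, 0.0]
52 0.14 [2.39, -0.59, 0.25] [0.115, 0.466, 0.0]
52 0.26 [2.98, -0.74, 0.12] [0.144, 0.582, 0.0]
52 0.38 [3.56, -0.88, -0.07] [0.173, 0.699, 0.0]
52 0.5 [4.1, -1.02, -0.34] [0.202, 0.815, 0.0]
52 0.62 [4.62, -1.14, -0.67] [0.231, 0.932, 0.0]
52 0.74 [5.09, -1.26, -1.06] [0.26, 1.048, 0.0]
```

>>> {"method": "apply_moves", "body": {
  "series": [
    [[-1, 0.5, -3.5], [-0.024, -0.1, 0], 42],
    [[-2, 0.88, -6.56], [-0.048, -0.194, 0], 42],
    [[-3.33, 1.21, -7.46], [-0.082, -0.33, 0], 42],
    [[-3.33, 1.21, -7.46], [-0.082, -0.33, 0], 42],
    [[-2.9, 1.1, -8.7], [-0.082, -0.33, 0], 42],
    [[-2.52, 1.01, -9.82], [-0.082, -0.33, 0], 42],
    [[-2.1, 0.91, -11.1], [-0.082, -0.33, 0], 42],
    [[-1.7, 0.81, -12.2], [-0.082, -0.33, 0], 42],
    [[-1.45, 0.75, -12.93], [-0.082, -0.33, 0], 42],
    [[-1.45, 0.75, -12.93], [-0.082, -0.33, 0], 42]
  ]
}}

```text
clock: 3.9
eef_pos: [524.2, -34.9, 130.5]
eef_rot: [3.141, -0.339, -0.243]
wrist_force: [-0.5, 0.6, 0.6]
finger_gap: 39.5
```

```bash
python3 - <<'E'
from h import *
s,p,W=wrist("w2")
print({k:np.round(s[k],3) for k in("clock","joints","eef_pos","eef_rot","wrist_force","finger_gap")}, tcp(52,-.34))
E
```

```text
{'clock': np.float64(3.9), 'joints': array([-0.116,  0.208,  1.928, -0.068,  0.671,  0.173]), 'eef_pos': array([524.211, -34.863, 130.541]), 'eef_rot': array([ 3.141, -0.339, -0.243]), 'wrist_force': array([-0.471,  0.609,  0.644]), 'finger_gap': np.float64(39.46)} [523.76815083 -34.32740635 131.02324261]
```

View pics/w2.png

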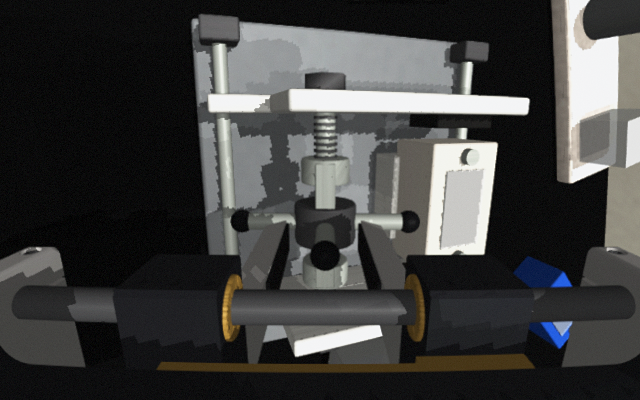

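The bar's ball, at (324,253), is centred between the fingers. I'll close and start the stroke.

>>> {"method": "apply_moves", "body": {
  "series": [
    [[0, 0, 0], [0, 0, 0], 0],
    [[0, 0, 0], [0, 0, 0], 0],
    [[0, 0, 0], [0, 0, 0], 0],
    [[0, 0, 0], [0, 0, 0], 0],
    [[0, 0, 0], [0, 0, 0], 0],
    [[0, 0, 0], [0, 0, 0], 0],
    [[0.58, -0.14, 0.17], [0.029, 0.116, 0], 0],
    [[1.18, -0.29, 0.27], [0.058, 0.233, 0], 0],
    [[1.78, -0.44, 0.3], [0.087, 0.349, 0], 0],
    [[2.39, -0.59, 0.25], [0.115, 0.466, 0], 0]
  ],
  "grip_force": 15
}}

```text
clock: 5.2
eef_pos: [547.6, -40.6, 133.4]
eef_rot: [3.141, 0.146, -0.243]
wrist_force: [-5.0, 0.7, -2.9]
finger_gap: 13.4
```

```bash
python3 - <<'E'
from h import *
s,p,W=wrist("w3")
print({k:np.round(s[k],3) for k in("clock","joints","eef_pos","eef_rot","wrist_force","moment","finger_gap")}, tcp(52,.14))
plan(52,.14,[(52,t) for t in (.25,.37,.48,.59,.7,.8)]); print('retract from .8');plan(52,.8,[(75,.8),(105,.8)]+[(105,t) for t in np.linspace(.8,-.7,10)])
print('in');plan(105,-.7,[(80,-.72),(52,-.72),(52,-.74)])
E
```

```text
{'clock': np.float64(5.2), 'joints': array([-0.147,  0.472,  1.526,  0.014,  1.289,  0.091]), 'eef_pos': array([547.576, -40.633, 133.356]), 'eef_rot': array([ 3.141,  0.146, -0.243]), 'wrist_force': array([-5.021,  0.657, -2.861]), 'moment': array([-0.024,  0.807, -0.014]), 'finger_gap': np.float64(13.37)} [547.64305718 -40.24596477 133.4912318 ]
52 0.25 [0.54, -0.13, -0.11] [0.026, 0.107, 0.0]
52 0.37 [1.12, -0.28, -0.3] [0.055, 0.223, 0.0]
52 0.48 [1.63, -0.4, -0.54] [0.082, 0.33, 0.0]
52 0.59 [2.1, -0.52, -0.83] [0.108, 0.437, 0.0]
52 0.7 [2.55, -0.63, -1.17] [0.135, 0.544, 0.0]
52 0.8 [2.92, -0.72, -1.53] [0.159, 0.641, 0.0]
retract from .8
75 0.8 [1.6, -0.4, 1.6] [0.0, 0.0, 0.0]
105 0.8 [3.69, -0.91, 3.69] [0.0, 0.0, 0.0]
105 0.8 [3.69, -0.91, 3.69] [0.0, 0.0, 0.0]
105 0.633 [2.41, -0.6, 4.84] [-0.04, -0.162, -0.0]
105 0.467 [0.96, -0.24, 5.75] [-0.08, -0.324, -0.0]
105 0.3 [-0.61, 0.15, 6.41] [-0.12, -0.485, -0.0]
105 0.133 [-2.27, 0.56, 6.78] [-0.16, -0.647, -0.0]
105 -0.033 [-3.96, 0.98, 6.87] [-0.201, -0.809, -0.0]
105 -0.2 [-5.65, 1.4, 6.67] [-0.241, -0.971, -0.0]
105 -0.367 [-7.27, 1.8, 6.18] [-0.281, -1.132, -0.0]
105 -0.533 [-8.8, 2.18, 5.42] [-0.321, -1.294, -0.0]
105 -0.7 [-10.19, 2.53, 4.41] [-0.361, -1.456, -0.0]
in
80 -0.72 [1.45, -0.36, -2.02] [-0.005, -0.019, -0.0]
52 -0.72 [3.24, -0.8, -4.12] [-0.005, -0.019, -0.0]
52 -0.74 [3.16, -0.78, -4.19] [-0.01, -0.039, -0.0]
```

View pics/w3.png

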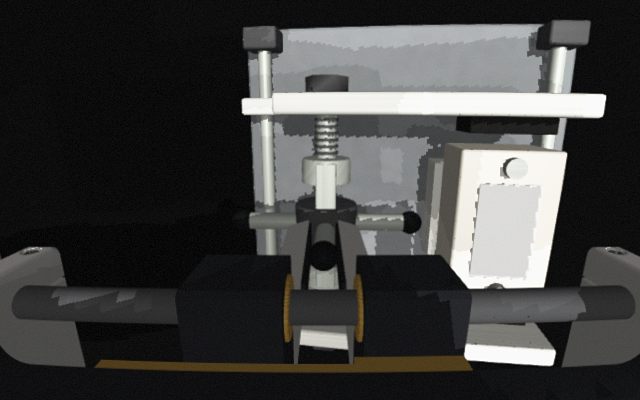

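>>> {"method": "apply_moves", "body": {
  "series": [
    [[0.54, -0.13, -0.11], [0.026, 0.107, 0], 0],
    [[1.12, -0.28, -0.3], [0.055, 0.223, 0], 0],
    [[1.63, -0.4, -0.54], [0.082, 0.33, 0], 0],
    [[2.1, -0.52, -0.83], [0.108, 0.437, 0], 0],
    [[2.55, -0.63, -1.17], [0.135, 0.544, 0], 0],
    [[2.92, -0.72, -1.53], [0.159, 0.641, 0], 0],
    [[2.92, -0.72, -1.53], [0.159, 0.641, 0], 0],
    [[2.92, -0.72, -1.53], [0.159, 0.641, 0], 0],
    [[2.92, -0.72, -1.53], [0.159, 0.641, 0], 0],
    [[2.92, -0.72, -1.53], [0.159, 0.641, 0], 0]
  ]
}}

```text
clock: 6.5
eef_pos: [576.3, -48.2, 116.6]
eef_rot: [3.139, 0.8, -0.244]
wrist_force: [-8.8, -2.6, -10.7]
finger_gap: 13.7
```

```bash
python3 - <<'E'
from h import *
s,p,W=wrist("w4")
p,d=manip.camera("side");cv2.imwrite("pics/s4.png",cv2.resize(p[120:290,220:440,::-1],None,fx=3.5,fy=3.5))
print({k:np.round(s[k],3) for k in("clock","joints","eef_pos","eef_rot","wrist_force","moment","finger_gap")}, tcp(52,.8))
E
```

```text
{'clock': np.float64(6.5), 'joints': array([-0.169,  0.938,  0.964,  0.058,  2.037,  0.079]), 'eef_pos': array([576.319, -48.156, 116.577]), 'eef_rot': array([ 3.139,  0.8  , -0.244]), 'wrist_force': array([ -8.787,  -2.616, -10.651]), 'moment': array([-0.805, -0.67 ,  0.596]), 'finger_gap': np.float64(13.718)} [576.80658733 -47.47556619 118.22874889]
```

View pics/w4.png

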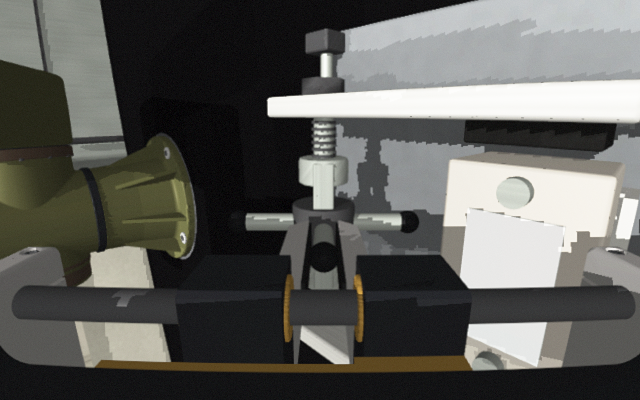

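View pics/s4.png

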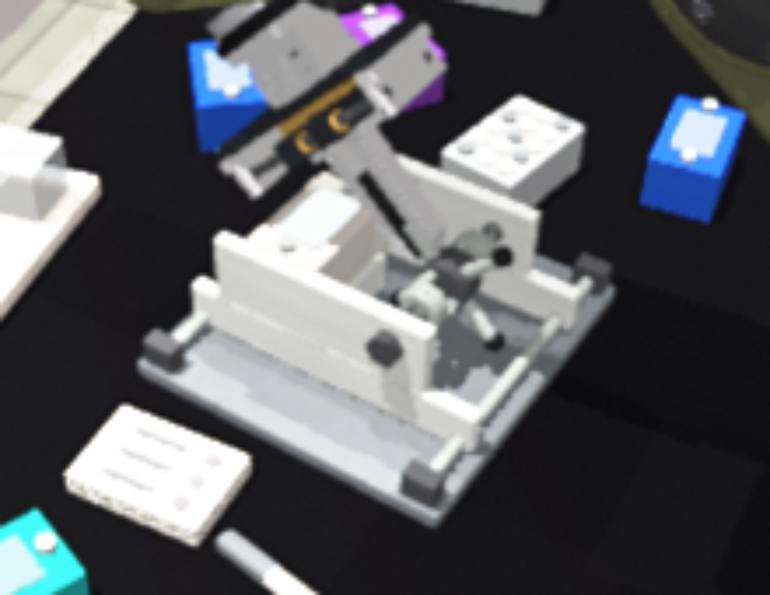

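Bar carried to +0.80, and the body is clear of the cell. Now release, retract, and swing to the next bar.

>>> {"method": "apply_moves", "body": {
  "series": [
    [[0, 0, 0], [0, 0, 0], 42],
    [[0, 0, 0], [0, 0, 0], 42],
    [[0, 0, 0], [0, 0, 0], 42],
    [[0, 0, 0], [0, 0, 0], 42],
    [[0.8, -0.2, 0.8], [0, 0, 0], 42],
    [[1.6, -0.4, 1.6], [0, 0, 0], 42],
    [[3, -0.7, 3], [0, 0, 0], 42],
    [[3.69, -0.91, 3.69], [0, 0, 0], 42],
    [[2.41, -0.6, 4.84], [-0.04, -0.162, 0], 42],
    [[0.96, -0.24, 5.75], [-0.08, -0.324, 0], 42]
  ]
}}

```text
clock: 7.85
eef_pos: [587.0, -50.4, 175.0]
eef_rot: [3.141, 0.462, -0.243]
wrist_force: [1.6, -1.2, 1.3]
finger_gap: 39.6
```

```bash
python3 - <<'E'
from h import *
s=manip.read_state()
print({k:np.round(s[k],3) for k in("clock","joints","eef_pos","eef_rot","wrist_force","moment","finger_gap")}, tcp(105,.467))
plan(105,.467,[(108,t) for t in (.3,.13,-.03,-.2,-.36,-.52,-.68,-.70)])
E
```

```text
{'clock': np.float64(7.85), 'joints': array([-0.163,  0.7  ,  1.122,  0.036,  1.78 ,  0.079]), 'eef_pos': array([587.037, -50.447, 174.956]), 'eef_rot': array([ 3.141,  0.462, -0.243]), 'wrist_force': array([ 1.594, -1.206,  1.272]), 'moment': array([-0.122, -0.231, -0.044]), 'finger_gap': np.float64(39.648)} [586.48317445 -49.87437963 175.75690796]
108 0.3 [-1.49, 0.37, 0.94] [-0.04, -0.162, -0.0]
108 0.13 [-3.23, 0.8, 1.33] [-0.081, -0.327, -0.0]
108 -0.03 [-4.9, 1.22, 1.42] [-0.12, -0.482, -0.0]
108 -0.2 [-6.67, 1.65, 1.21] [-0.16, -0.647, -0.0]
108 -0.36 [-8.28, 2.05, 0.73] [-0.199, -0.803, -0.0]
108 -0.52 [-9.8, 2.43, -0.0] [-0.237, -0.958, -0.0]
108 -0.68 [-11.18, 2.77, -0.98] [-0.276, -1.113, -0.0]
108 -0.7 [-11.34, 2.81, -1.12] [-0.281, -1.133, -0.0]
```

>>> {"method": "apply_moves", "body": {
  "series": [
    [[-1.49, 0.37, 0.94], [-0.04, -0.162, 0], 42],
    [[-3.23, 0.8, 1.33], [-0.081, -0.327, 0], 42],
    [[-4.9, 1.22, 1.42], [-0.12, -0.482, 0], 42],
    [[-6.67, 1.65, 1.21], [-0.16, -0.647, 0], 42],
    [[-8.28, 2.05, 0.73], [-0.199, -0.803, 0], 42],
    [[-9.8, 2.43, 0], [-0.237, -0.958, 0], 42],
    [[-11.18, 2.77, -0.98], [-0.276, -1.113, 0], 42],
    [[-11.34, 2.81, -1.12], [-0.281, -1.133, 0], 42],
    [[-11.34, 2.81, -1.12], [-0.281, -1.133, 0], 42],
    [[-11.34, 2.81, -1.12], [-0.281, -1.133, 0], 42]
  ]
}}

```text
clock: 9.1
eef_pos: [474.1, -22.3, 165.2]
eef_rot: [3.141, -0.701, -0.243]
wrist_force: [-0.5, -0.1, 0.3]
finger_gap: 39.5
```

```bash
python3 - <<'E'
from h import *
s,p,W=wrist("w5")
print({k:np.round(s[k],3) for k in("clock","joints","eef_pos","eef_rot","wrist_force","moment","finger_gap")}, tcp(108,-.7))
plan(108,-.7,[(95,-.73),(80,-.74),(66,-.74),(52,-.74)])
plan(52,-.74,[(52,t) for t in np.arange(-.62,.85,.12)])
E
```

```text
{'clock': np.float64(9.1), 'joints': array([-0.065, -0.054,  2.241, -0.42 ,  0.285,  0.542]), 'eef_pos': array([474.116, -22.334, 165.232]), 'eef_rot': array([ 3.141, -0.701, -0.243]), 'wrist_force': array([-0.545, -0.077,  0.3  ]), 'moment': array([0.007, 0.366, 0.038]), 'finger_gap': np.float64(39.482)} [473.06858369 -21.75904921 164.60295623]
95 -0.73 [0.6, -0.15, -1.18] [-0.007, -0.029, -0.0]
80 -0.74 [1.52, -0.38, -2.35] [-0.01, -0.039, -0.0]
66 -0.74 [2.43, -0.6, -3.39] [-0.01, -0.039, -0.0]
52 -0.74 [3.35, -0.83, -4.42] [-0.01, -0.039, -0.0]
52 -0.62 [0.47, -0.12, 0.39] [0.029, 0.116, 0.0]
52 -0.5 [0.98, -0.24, 0.72] [0.058, 0.233, 0.0]
52 -0.38 [1.53, -0.38, 0.99] [0.087, 0.349, 0.0]
52 -0.26 [2.11, -0.52, 1.19] [0.115, 0.466, 0.0]
52 -0.14 [2.7, -0.67, 1.31] [0.144, 0.582, 0.0]
52 -0.02 [3.3, -0.82, 1.36] [0.173, 0.699, 0.0]
52 0.1 [3.91, -0.97, 1.33] [0.202, 0.815, 0.0]
52 0.22 [4.5, -1.12, 1.23] [0.231, 0.932, 0.0]
52 0.34 [5.09, -1.26, 1.06] [0.26, 1.048, 0.0]
52 0.46 [5.64, -1.4, 0.82] [0.289, 1.165, 0.0]
52 0.58 [6.17, -1.53, 0.51] [0.318, 1.281, 0.0]
52 0.7 [6.65, -1.65, 0.14] [0.346, 1.398, 0.0]
52 0.82 [7.09, -1.76, -0.29] [0.375, 1.514, 0.0]
```

View pics/w5.png

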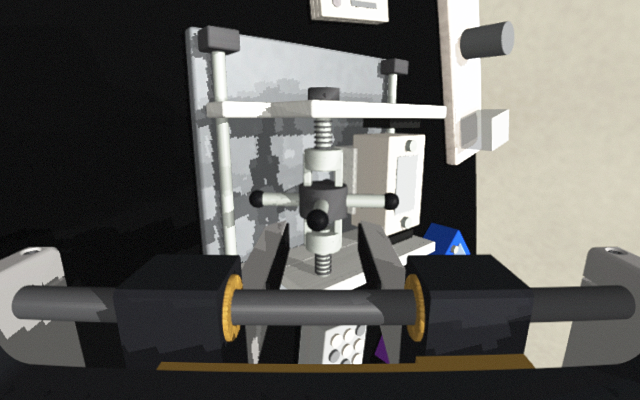

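The ball at (317,220) is lined up between the fingers. Moving in and closing.

>>> {"method": "apply_moves", "body": {
  "series": [
    [[0.6, -0.15, -1.18], [-0.007, -0.029, 0], 42],
    [[1.52, -0.38, -2.35], [-0.01, -0.039, 0], 42],
    [[2.43, -0.6, -3.39], [-0.01, -0.039, 0], 42],
    [[3.35, -0.83, -4.42], [-0.01, -0.039, 0], 42],
    [[3.35, -0.83, -4.42], [-0.01, -0.039, 0], 0],
    [[3.35, -0.83, -4.42], [-0.01, -0.039, 0], 0],
    [[3.35, -0.83, -4.42], [-0.01, -0.039, 0], 0],
    [[3.35, -0.83, -4.42], [-0.01, -0.039, 0], 0],
    [[3.35, -0.83, -4.42], [-0.01, -0.039, 0], 0],
    [[3.35, -0.83, -4.42], [-0.01, -0.039, 0], 0]
  ]
}}

```text
clock: 10.4
eef_pos: [507.0, -30.5, 120.8]
eef_rot: [3.14, -0.741, -0.242]
wrist_force: [-6.8, 0.8, 5.6]
finger_gap: 13.5
```

```bash
python3 - <<'E'
from h import *
s,p,W=wrist("w6")
print({k:np.round(s[k],3) for k in("clock","joints","eef_pos","eef_rot","wrist_force","moment","finger_gap")}, tcp(52,-.74))
E
```

```text
{'clock': np.float64(10.4), 'joints': array([-0.078,  0.12 ,  2.219, -1.027,  0.131,  1.145]), 'eef_pos': array([506.972, -30.518, 120.757]), 'eef_rot': array([ 3.14 , -0.741, -0.242]), 'wrist_force': array([-6.838,  0.847,  5.585]), 'moment': array([-0.039,  0.563, -0.122]), 'finger_gap': np.float64(13.495)} [506.56716127 -30.06330328 120.40036505]
```

View pics/w6.png

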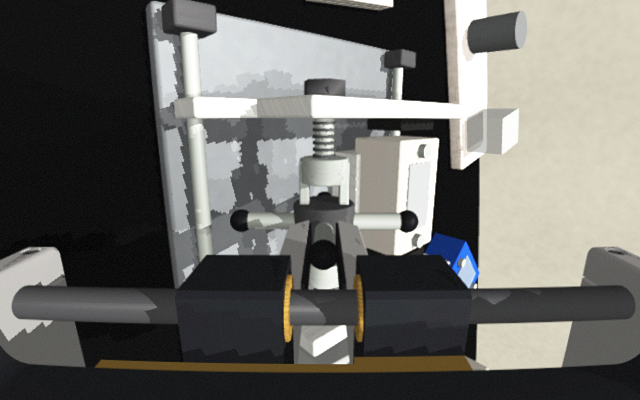

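Gripped, but joint 4 is at -1.027 against a limit of -1.04. The stroke leads away from that limit; I'll use less back-tilt next time.

>>> {"method": "apply_moves", "body": {
  "series": [
    [[0.23, -0.06, 0.2], [0.014, 0.058, 0], 0],
    [[0.47, -0.12, 0.39], [0.029, 0.116, 0], 0],
    [[0.98, -0.24, 0.72], [0.058, 0.233, 0], 0],
    [[1.53, -0.38, 0.99], [0.087, 0.349, 0], 0],
    [[2.11, -0.52, 1.19], [0.115, 0.466, 0], 0],
    [[2.7, -0.67, 1.31], [0.144, 0.582, 0], 0],
    [[3.3, -0.82, 1.36], [0.173, 0.699, 0], 0],
    [[3.91, -0.97, 1.33], [0.202, 0.815, 0], 0],
    [[4.5, -1.12, 1.23], [0.231, 0.932, 0], 0],
    [[5.09, -1.26, 1.06], [0.26, 1.048, 0], 0]
  ]
}}

```text
clock: 11.7
eef_pos: [558.5, -42.2, 131.9]
eef_rot: [-3.14, 0.342, -0.241]
wrist_force: [-1.4, 6.9, 3.0]
finger_gap: 13.2
```

```bash
python3 - <<'E'
from h import *
s=manip.read_state()
print({k:np.round(s[k],3) for k in("clock","joints","eef_pos","eef_rot","wrist_force","moment","finger_gap")}, tcp(52,.34))
plan(52,.34,[(52,t) for t in (.45,.57,.68,.79,.88)])
E
```

```text
{'clock': np.float64(11.7), 'joints': array([-0.154,  0.605,  1.352,  0.031,  1.525,  0.08 ]), 'eef_pos': array([558.451, -42.18 , 131.94 ]), 'eef_rot': array([-3.14 ,  0.342, -0.241]), 'wrist_force': array([-1.437,  6.887,  3.019]), 'moment': array([ 1.012,  0.417, -0.342]), 'finger_gap': np.float64(13.192)} [557.43184917 -42.67259365 131.02324261]
52 0.45 [0.51, -0.13, -0.22] [0.026, 0.107, 0.0]
52 0.57 [1.04, -0.26, -0.52] [0.055, 0.223, 0.0]
52 0.68 [1.49, -0.37, -0.86] [0.082, 0.33, 0.0]
52 0.79 [1.9, -0.47, -1.24] [0.108, 0.437, 0.0]
52 0.88 [2.21, -0.55, -1.59] [0.13, 0.524, 0.0]
```

>>> {"method": "apply_moves", "body": {
  "series": [
    [[0.51, -0.13, -0.22], [0.026, 0.107, 0], 0],
    [[1.04, -0.26, -0.52], [0.055, 0.223, 0], 0],
    [[1.49, -0.37, -0.86], [0.082, 0.33, 0], 0],
    [[1.7, -0.42, -1.05], [0.096, 0.385, 0], 0],
    [[1.9, -0.47, -1.24], [0.108, 0.437, 0], 0],
    [[1.9, -0.47, -1.24], [0.108, 0.437, 0], 0],
    [[1.9, -0.47, -1.24], [0.108, 0.437, 0], 0],
    [[1.9, -0.47, -1.24], [0.108, 0.437, 0], 0],
    [[1.9, -0.47, -1.24], [0.108, 0.437, 0], 0],
    [[1.9, -0.47, -1.24], [0.108, 0.437, 0], 0]
  ]
}}

```text
clock: 12.95
eef_pos: [576.8, -47.7, 118.5]
eef_rot: [3.141, 0.789, -0.242]
wrist_force: [-3.8, 1.8, -5.7]
finger_gap: 13.6
```

```bash
python3 - <<'E'
from h import *
s,p,W=wrist("w7")
print({k:np.round(s[k],3) for k in("clock","joints","eef_pos","eef_rot","wrist_force","moment","finger_gap")}, tcp(52,.79))
p,d=manip.camera("side");cv2.imwrite("pics/s7.png",cv2.resize(p[120:290,220:440,::-1],None,fx=3.5,fy=3.5))
L=local(W,(589.2,-50.5,-.243))
for lo,hi in((40,100),(-100,-40)):
    m=(L[...,2]>98)&(L[...,2]<112)&(L[...,1]>lo)&(L[...,1]<hi)&(abs(L[...,0])<100);q=L[m];print(len(q),np.percentile(q[:,1],[5,50,95]).round(1) if len(q) else'')
E
```

```text
{'clock': np.float64(12.95), 'joints': array([-0.168,  0.931,  0.969,  0.058,  2.029,  0.078]), 'eef_pos': array([576.8  , -47.714, 118.461]), 'eef_rot': array([ 3.141,  0.789, -0.242]), 'wrist_force': array([-3.81 ,  1.767, -5.72 ]), 'moment': array([-0.085, -0.558, -0.047]), 'finger_gap': np.float64(13.614)} [576.45313921 -47.38794686 118.59995641]
11867 [62.2 67.6 72.8]
940 [-71.8 -65.3 -61.4]
```

View pics/s7.png

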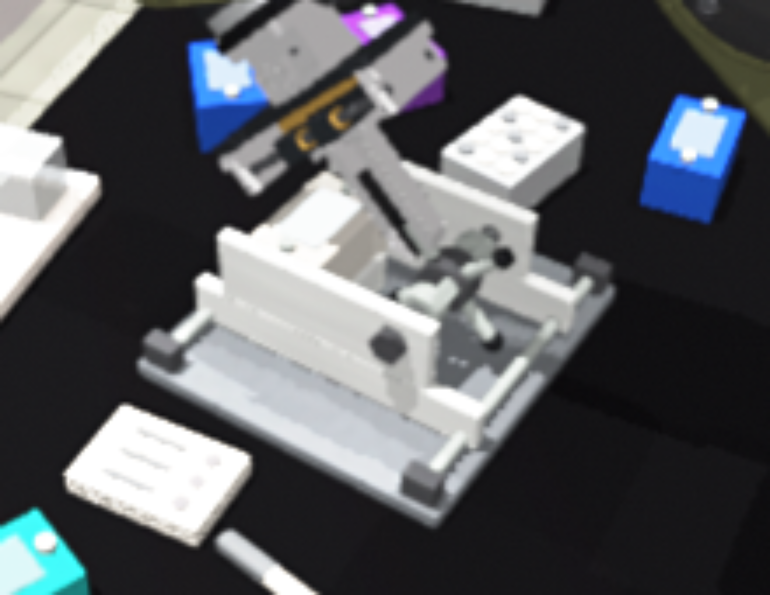

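View pics/w7.png

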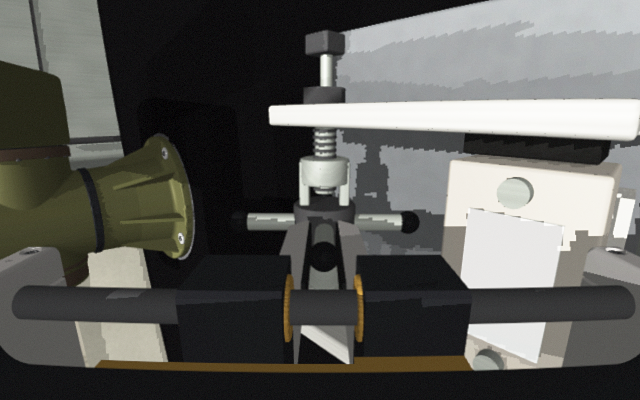

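q ≈ 3.93: the jaw plate centre is at 67.6 against 67.7 expected, so one more stroke should do it. I'll release and re-grip the next bar with the tool at -0.64.

```bash
python3 - <<'E'
from h import *
plan(52,.79,[(60,.79),(75,.79),(92,.79),(105,.79),(107,.63),(107,.46)])
print()
plan(107,.46,[(108,t) for t in (.3,.13,-.03,-.2,-.36,-.52,-.64)]+[(95,-.64),(80,-.64),(66,-.64)])
print()
plan(66,-.64,[(52,-.64)])
E
```

```text
60 0.79 [0.55, -0.14, 0.56] [0.0, 0.0, 0.0]
75 0.79 [1.59, -0.39, 1.62] [0.0, 0.0, 0.0]
92 0.79 [2.76, -0.68, 2.82] [0.0, 0.0, 0.0]
105 0.79 [3.65, -0.91, 3.73] [0.0, 0.0, 0.0]
107 0.63 [2.53, -0.63, 4.99] [-0.038, -0.155, -0.0]
107 0.46 [1.03, -0.25, 5.93] [-0.079, -0.32, -0.0]

108 0.3 [-1.51, 0.38, 0.73] [-0.038, -0.155, -0.0]
108 0.13 [-3.25, 0.81, 1.12] [-0.079, -0.32, -0.0]
108 -0.03 [-4.93, 1.22, 1.21] [-0.118, -0.476, -0.0]
108 -0.2 [-6.69, 1.66, 1.0] [-0.159, -0.641, -0.0]
108 -0.36 [-8.3, 2.06, 0.52] [-0.197, -0.796, -0.0]
108 -0.52 [-9.82, 2.43, -0.22] [-0.236, -0.951, -0.0]
108 -0.64 [-10.87, 2.69, -0.93] [-0.265, -1.068, -0.0]
95 -0.64 [-10.12, 2.51, -1.97] [-0.265, -1.068, -0.0]
80 -0.64 [-9.25, 2.29, -3.17] [-0.265, -1.068, -0.0]
66 -0.64 [-8.44, 2.09, -4.29] [-0.265, -1.068, -0.0]

52 -0.64 [0.81, -0.2, -1.12] [0.0, 0.0, 0.0]
```

>>> {"method": "apply_moves", "body": {
  "series": [
    [[0, 0, 0], [0, 0, 0], 45],
    [[0, 0, 0], [0, 0, 0], 45],
    [[0, 0, 0], [0, 0, 0], 45],
    [[0, 0, 0], [0, 0, 0], 45],
    [[0.55, -0.14, 0.56], [0, 0, 0], 45],
    [[1.59, -0.39, 1.62], [0, 0, 0], 45],
    [[2.76, -0.68, 2.82], [0, 0, 0], 45],
    [[3.65, -0.91, 3.73], [0, 0, 0], 45],
    [[2.53, -0.63, 4.99], [-0.038, -0.155, 0], 45],
    [[1.03, -0.25, 5.93], [-0.079, -0.32, 0], 45]
  ]
}}

```text
clock: 14.3
eef_pos: [587.8, -50.6, 177.5]
eef_rot: [3.141, 0.455, -0.243]
wrist_force: [1.2, 0.1, 0.7]
finger_gap: 42.4
```

>>> {"method": "apply_moves", "body": {
  "series": [
    [[-1.51, 0.38, 0.73], [-0.038, -0.155, 0], 45],
    [[-3.25, 0.81, 1.12], [-0.079, -0.32, 0], 45],
    [[-4.93, 1.22, 1.21], [-0.118, -0.476, 0], 45],
    [[-6.69, 1.66, 1.0], [-0.159, -0.641, 0], 45],
    [[-8.3, 2.06, 0.52], [-0.197, -0.796, 0], 45],
    [[-9.82, 2.43, -0.22], [-0.236, -0.951, 0], 45],
    [[-10.87, 2.69, -0.93], [-0.265, -1.068, 0], 45],
    [[-10.87, 2.69, -0.93], [-0.265, -1.068, 0], 45],
    [[-10.87, 2.69, -0.93], [-0.265, -1.068, 0], 45],
    [[-10.87, 2.69, -0.93], [-0.265, -1.068, 0], 45]
  ]
}}

```text
clock: 15.55
eef_pos: [479.6, -23.7, 169.4]
eef_rot: [3.14, -0.641, -0.243]
wrist_force: [0.5, 0.5, -0.1]
finger_gap: 42.1
```

```bash
python3 - <<'E'
from h import *
s,p,W=wrist("w8")
print({k:np.round(s[k],3) for k in("clock","joints","eef_pos","eef_rot","wrist_force","moment","finger_gap")}, tcp(108,-.64))
plan(108,-.64,[(95,-.64),(80,-.64),(66,-.64),(52,-.64)])
L=local(W,(589.2,-50.5,-.243))
for lo,hi in((40,100),(-100,-40)):
    m=(L[...,2]>98)&(L[...,2]<112)&(L[...,1]>lo)&(L[...,1]<hi)&(abs(L[...,0])<100);q=L[m];print(len(q),np.percentile(q[:,1],[5,50,95]).round(1) if len(q) else'')
plan(52,-.64,[(52,t) for t in (-.58,-.5,-.38,-.26,-.14,-.02,.1,.22,.34,.46)])
E
```

```text
{'clock': np.float64(15.55), 'joints': array([-0.074, -0.04 ,  2.189, -0.284,  0.373,  0.401]), 'eef_pos': array([479.647, -23.749, 169.428]), 'eef_rot': array([ 3.14 , -0.641, -0.243]), 'wrist_force': array([ 0.456,  0.483, -0.144]), 'moment': array([ 0.003,  0.351, -0.043]), 'finger_gap': np.float64(42.096)} [477.9977853  -22.98099191 168.62634185]
95 -0.64 [0.75, -0.19, -1.04] [0.0, 0.0, 0.0]
80 -0.64 [1.62, -0.4, -2.25] [0.0, 0.0, 0.0]
66 -0.64 [2.43, -0.6, -3.37] [0.0, 0.0, 0.0]
52 -0.64 [3.25, -0.8, -4.49] [0.0, 0.0, 0.0]
2282 [62.4 67.9 73.2]
1234 [-71.2 -63.5 -61.1]
52 -0.58 [0.25, -0.06, 0.18] [0.014, 0.058, 0.0]
52 -0.5 [0.59, -0.15, 0.39] [0.034, 0.136, 0.0]
52 -0.38 [1.14, -0.28, 0.66] [0.063, 0.252, 0.0]
52 -0.26 [1.72, -0.43, 0.85] [0.091, 0.369, 0.0]
52 -0.14 [2.31, -0.57, 0.98] [0.12, 0.485, 0.0]
52 -0.02 [2.91, -0.72, 1.03] [0.149, 0.602, 0.0]
52 0.1 [3.52, -0.87, 1.0] [0.178, 0.718, 0.0]
52 0.22 [4.12, -1.02, 0.9] [0.207, 0.835, 0.0]
52 0.34 [4.7, -1.16, 0.73] [0.236, 0.951, 0.0]
52 0.46 [5.25, -1.3, 0.49] [0.265, 1.068, 0.0]
```

View pics/w8.png

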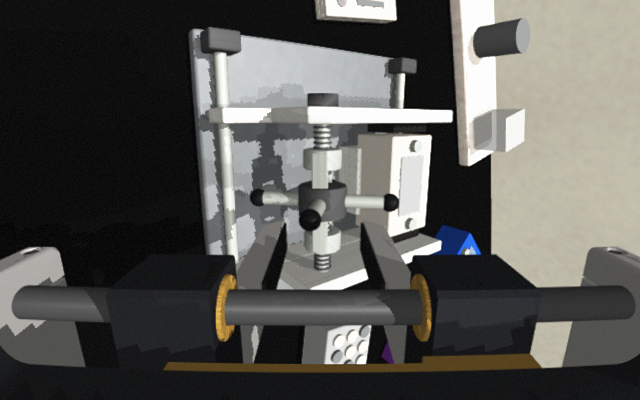

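>>> {"method": "apply_moves", "body": {
  "series": [
    [[0.7, -0.19, -1.04], [0, 0, 0], 45],
    [[1.55, -0.4, -2.25], [0, 0, 0], 45],
    [[2.35, -0.58, -3.4], [0, 0, 0], 45],
    [[3.15, -0.77, -4.53], [0, 0, 0], 45],
    [[3.15, -0.77, -4.53], [0, 0, 0], 0],
    [[3.15, -0.77, -4.53], [0, 0, 0], 0],
    [[3.15, -0.77, -4.53], [0, 0, 0], 0],
    [[3.15, -0.77, -4.53], [0, 0, 0], 0],
    [[3.15, -0.77, -4.53], [0, 0, 0], 0],
    [[3.15, -0.77, -4.53], [0, 0, 0], 0]
  ],
  "grip_force": 20
}}

```text
clock: 16.85
eef_pos: [509.9, -31.1, 123.5]
eef_rot: [3.14, -0.641, -0.242]
wrist_force: [-6.4, 0.7, 1.8]
finger_gap: 13.7
```

```bash
python3 - <<'E'
from h import *
s,p,W=wrist("w9")
print({k:np.round(s[k],3) for k in("clock","joints","eef_pos","eef_rot","wrist_force","moment","finger_gap")}, tcp(52,-.64))
E
```

```text
{'clock': np.float64(16.85), 'joints': array([-0.088,  0.123,  2.155, -0.392,  0.247,  0.506]), 'eef_pos': array([509.86 , -31.115, 123.455]), 'eef_rot': array([ 3.14 , -0.641, -0.242]), 'wrist_force': array([-6.42 ,  0.653,  1.751]), 'moment': array([-0.051,  1.034, -0.056]), 'finger_gap': np.float64(13.709)} [510.45819292 -31.02788499 123.70897941]
```

View pics/w9.png

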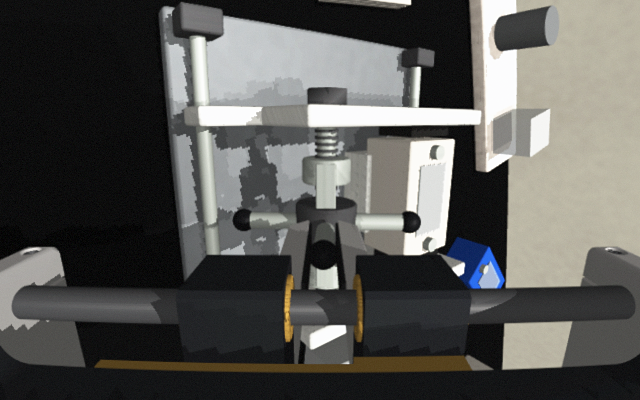

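Gripped and aligned. Final stroke.

>>> {"method": "apply_moves", "body": {
  "series": [
    [[0.25, -0.06, 0.18], [0.014, 0.058, 0], 0],
    [[0.59, -0.15, 0.39], [0.034, 0.136, 0], 0],
    [[1.14, -0.28, 0.66], [0.063, 0.252, 0], 0],
    [[1.72, -0.43, 0.85], [0.091, 0.369, 0], 0],
    [[2.31, -0.57, 0.98], [0.12, 0.485, 0], 0],
    [[2.91, -0.72, 1.03], [0.149, 0.602, 0], 0],
    [[3.52, -0.87, 1.0], [0.178, 0.718, 0], 0],
    [[4.12, -1.02, 0.9], [0.207, 0.835, 0], 0],
    [[4.7, -1.16, 0.73], [0.236, 0.951, 0], 0],
    [[5.25, -1.3, 0.49], [0.265, 1.068, 0], 0]
  ]
}}

```text
clock: 18.15
eef_pos: [563.5, -44.3, 129.8]
eef_rot: [-3.141, 0.46, -0.242]
wrist_force: [-0.7, 0.8, 7.0]
finger_gap: 13.0
```

```bash
python3 - <<'E'
from h import *
s=manip.read_state()
print({k:np.round(s[k],3) for k in("clock","joints","eef_pos","eef_rot","wrist_force","moment","finger_gap")}, tcp(52,.46))
plan(52,.46,[(52,t) for t in (.52,.58,.64,.67,.7,.72,.75,.8)])
E
```

```text
{'clock': np.float64(18.15), 'joints': array([-0.159,  0.688,  1.251,  0.037,  1.662,  0.078]), 'eef_pos': array([563.531, -44.338, 129.781]), 'eef_rot': array([-3.141,  0.46 , -0.242]), 'wrist_force': array([-0.658,  0.824,  6.993]), 'moment': array([0.11 , 0.581, 0.026]), 'finger_gap': np.float64(13.028)} [563.00706688 -44.05468291 128.59472987]
52 0.52 [0.27, -0.07, -0.15] [0.014, 0.058, 0.0]
52 0.58 [0.53, -0.13, -0.31] [0.029, 0.116, 0.0]
52 0.64 [0.77, -0.19, -0.49] [0.043, 0.175, 0.0]
52 0.67 [0.89, -0.22, -0.58] [0.051, 0.204, 0.0]
52 0.7 [1.01, -0.25, -0.68] [0.058, 0.233, 0.0]
52 0.72 [1.09, -0.27, -0.75] [0.063, 0.252, 0.0]
52 0.75 [1.2, -0.3, -0.85] [0.07, 0.281, 0.0]
52 0.8 [1.38, -0.34, -1.04] [0.082, 0.33, 0.0]
```

>>> {"method": "apply_moves", "body": {
  "series": [
    [[0.27, -0.07, -0.15], [0.014, 0.058, 0], 0],
    [[0.53, -0.13, -0.31], [0.029, 0.116, 0], 0],
    [[0.77, -0.19, -0.49], [0.043, 0.175, 0], 0],
    [[0.89, -0.22, -0.58], [0.051, 0.204, 0], 0],
    [[1.01, -0.25, -0.68], [0.058, 0.233, 0], 0],
    [[1.01, -0.25, -0.68], [0.058, 0.233, 0], 0],
    [[1.09, -0.27, -0.75], [0.063, 0.252, 0], 0],
    [[1.09, -0.27, -0.75], [0.063, 0.252, 0], 0],
    [[1.09, -0.27, -0.75], [0.063, 0.252, 0], 0],
    [[1.09, -0.27, -0.75], [0.063, 0.252, 0], 0]
  ]
}}

```text
clock: 19.4
eef_pos: [574.2, -47.1, 121.9]
eef_rot: [-3.141, 0.716, -0.242]
wrist_force: [3.4, -1.2, 7.5]
finger_gap: 13.6
```

```bash
python3 - <<'E'
from h import *
s,p,W=wrist("w10")
print({k:np.round(s[k],3) for k in("clock","joints","eef_pos","eef_rot","wrist_force","moment","finger_gap")}, tcp(52,.72))
f=s["wrist_force"];th=.71; print('tangential',f@(np.cos(th)*EX-np.array([0,0,np.sin(th)])),'radial',f@(np.sin(th)*EX+np.array([0,0,np.cos(th)])))
plan(52,.72,[(52,t) for t in (.75,.78,.8)])
E
```

```text
{'clock': np.float64(19.4), 'joints': array([-0.167,  0.875,  1.031,  0.054,  1.95 ,  0.077]), 'eef_pos': array([574.217, -47.119, 121.861]), 'eef_rot': array([-3.141,  0.716, -0.242]), 'wrist_force': array([ 3.363, -1.171,  7.476]), 'moment': array([-0.197,  0.185,  0.126]), 'finger_gap': np.float64(13.64)} [573.88063846 -46.75022725 121.09389792]
tangential -2.183657227936187 radial 7.9808155669617085
52 0.75 [0.11, -0.03, -0.1] [0.007, 0.029, 0.0]
52 0.78 [0.22, -0.05, -0.21] [0.014, 0.058, 0.0]
52 0.8 [0.29, -0.07, -0.29] [0.019, 0.078, 0.0]
```

View pics/w10.png

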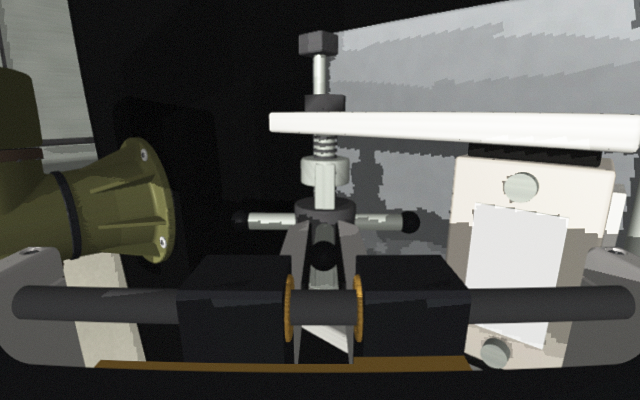

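The pad now touches the cell, but the tangential load is still small (about 2 N). I'll push on gently to find the stop.

>>> {"method": "apply_moves", "body": {
  "series": [
    [[0.06, -0.02, -0.05], [0.004, 0.015, 0], 0],
    [[0.11, -0.03, -0.1], [0.007, 0.029, 0], 0],
    [[0.17, -0.04, -0.16], [0.01, 0.044, 0], 0],
    [[0.22, -0.05, -0.21], [0.014, 0.058, 0], 0],
    [[0.22, -0.05, -0.21], [0.014, 0.058, 0], 0],
    [[0.29, -0.07, -0.29], [0.019, 0.078, 0], 0],
    [[0.29, -0.07, -0.29], [0.019, 0.078, 0], 0],
    [[0.29, -0.07, -0.29], [0.019, 0.078, 0], 0],
    [[0.29, -0.07, -0.29], [0.019, 0.078, 0], 0],
    [[0.29, -0.07, -0.29], [0.019, 0.078, 0], 0]
  ]
}}

```text
clock: 20.7
eef_pos: [574.6, -47.2, 120.9]
eef_rot: [3.141, 0.807, -0.242]
wrist_force: [-30.2, 3.3, 25.0]
finger_gap: 14.9
```

```bash
python3 - <<'E'
from h import *
s=manip.read_state()
print({k:np.round(s[k],3) for k in("clock","eef_pos","eef_rot","wrist_force","moment","finger_gap")}, tcp(52,.8))
f=s["wrist_force"];th=.8; print('tangential',f@(np.cos(th)*EX-np.array([0,0,np.sin(th)])),'radial',f@(np.sin(th)*EX+np.array([0,0,np.cos(th)])),'My',s["moment"]@EY)
E
```

```text
{'clock': np.float64(20.7), 'eef_pos': array([574.637, -47.17 , 120.877]), 'eef_rot': array([ 3.141,  0.807, -0.242]), 'wrist_force': array([-30.188,   3.308,  24.997]), 'moment': array([1.091, 6.291, 0.51 ]), 'finger_gap': np.float64(14.852)} [576.80658733 -47.47556619 118.22874889]
tangential -38.90034736201272 radial -4.174867494177142 My 6.3691480208520685
```

That is the hard stop: the tool no longer advances, and the tangential load is 39 N (far above the 0.12 N m turning torque). Now release, retract along the bar, and rise.

>>> {"method": "apply_moves", "body": {
  "series": [
    [[0, 0, 0], [0, 0, 0], 45],
    [[0, 0, 0], [0, 0, 0], 45],
    [[0, 0, 0], [0, 0, 0], 45],
    [[0, 0, 0], [0, 0, 0], 45],
    [[0.57, -0.14, 0.56], [0, 0, 0], 45],
    [[1.6, -0.4, 1.6], [0, 0, 0], 45],
    [[2.8, -0.7, 2.8], [0, 0, 0], 45],
    [[3.69, -0.91, 3.69], [0, 0, 0], 45],
    [[2.41, -0.6, 5.5], [-0.04, -0.162, 0], 45],
    [[0.96, -0.24, 7.5], [-0.08, -0.324, 0], 45]
  ]
}}

```text
clock: 21.95
eef_pos: [586.3, -50.1, 192.1]
eef_rot: [-3.141, 0.462, -0.242]
wrist_force: [0.6, -0.3, 1.9]
finger_gap: 42.3
```

>>> {"method": "apply_moves", "body": {
  "series": [
    [[-2, 0.5, 2], [-0.04, -0.162, 0], 45],
    [[-4, 1, 4], [-0.08, -0.324, 0], 45],
    [[-5, 1.2, 6], [-0.11, -0.46, 0], 45],
    [[-5, 1.2, 6], [-0.11, -0.46, 0], 45],
    [[-5, 1.2, 6], [-0.11, -0.46, 0], 45],
    [[-5, 1.2, 6], [-0.11, -0.46, 0], 45],
    [[-5, 1.2, 6], [-0.11, -0.46, 0], 45],
    [[-5, 1.2, 6], [-0.11, -0.46, 0], 45],
    [[-5, 1.2, 6], [-0.11, -0.46, 0], 45],
    [[-5, 1.2, 6], [-0.11, -0.46, 0], 45]
  ]
}}

```text
clock: 23.2
eef_pos: [536.0, -37.9, 252.8]
eef_rot: [-3.138, -0.007, -0.241]
wrist_force: [0.4, -0.1, -0.3]
finger_gap: 42.4
```

```bash
python3 - <<'E'
from h import *
s,p,W=wrist("w11")
print({k:np.round(s[k],3) for k in("clock","joints","eef_pos","eef_rot","wrist_force","moment","finger_gap")})
L=local(W,(589.2,-50.5,-.243))
for lo,hi in((40,100),(-100,-40)):
    m=(L[...,2]>98)&(L[...,2]<112)&(L[...,1]>lo)&(L[...,1]<hi)&(abs(L[...,0])<100);q=L[m];print(len(q),np.percentile(q[:,1],[5,50,95]).round(1) if len(q) else'')
dx=L[...,0]+50;dz=L[...,2]-82;r=np.hypot(dx,dz);a=np.arctan2(dx,dz)
m=(abs(L[...,1])<9)&(r>50)&(r<66)&(L[...,2]>85)
print(np.histogram(a[m],np.arange(-1.6,1.7,.1)))
for lo,hi in((0,1.3),(-1.5,0)):
    k=m&(a>lo)&(a<hi); print(k.sum(),np.median(a[k]),np.median(L[k],0).round(1))
m=(abs(L[...,2]-84)<6)&(L[...,0]>35)&(L[...,0]<85)&(abs(L[...,1])<45);q=L[m];A=np.c_[q[:,:2],np.ones(len(q))];print('cell plane',np.linalg.lstsq(A,q[:,2],rcond=None)[0].round(3),np.median(q,0))
for n in("side","top"):
    p,d=manip.camera(n);cv2.imwrite(f"pics/{n}11.png",p[:,:,::-1])
    o=cv2.imread(f"pics/{n}0.png"); 
    if n=="side": cv2.imwrite("pics/s11.png",cv2.resize(p[130:290,220:420,::-1],None,fx=3.5,fy=3.5))
    if n=="top": cv2.imwrite("pics/t11.png",np.vstack([cv2.resize(x[130:265,225:445],None,fx=2.2,fy=2.2) for x in (o,p[:,:,::-1])]))
E
```

```text
{'clock': np.float64(23.2), 'joints': array([-0.14 ,  0.25 ,  1.531,  0.003,  1.352,  0.101]), 'eef_pos': array([535.977, -37.908, 252.85 ]), 'eef_rot': array([-3.138, -0.007, -0.241]), 'wrist_force': array([ 0.413, -0.107, -0.331]), 'moment': array([-0.06 ,  0.121, -0.018]), 'finger_gap': np.float64(42.354)}
2495 [58.1 63.5 68.8]
1551 [-66.7 -60.9 -57. ]
(array([  0,   0,   0,   0,   0,   0,   4,  72, 134,   1,   0,   0,   0,
         0,   0,   0,   0,   0,   0,   0,   0,  39, 143,  45,   0,   0,
         0,   0,   0,   0,   0,   0]), array([-1.60000000e+00, -1.50000000e+00, -1.40000000e+00, -1.30000000e+00,
       -1.20000000e+00, -1.10000000e+00, -1.00000000e+00, -9.00000000e-01,
       -8.00000000e-01, -7.00000000e-01, -6.00000000e-01, -5.00000000e-01,
       -4.00000000e-01, -3.00000000e-01, -2.00000000e-01, -1.00000000e-01,
        1.33226763e-15,  1.00000000e-01,  2.00000000e-01,  3.00000000e-01,
        4.00000000e-01,  5.00000000e-01,  6.00000000e-01,  7.00000000e-01,
        8.00000000e-01,  9.00000000e-01,  1.00000000e+00,  1.10000000e+00,
        1.20000000e+00,  1.30000000e+00,  1.40000000e+00,  1.50000000e+00,
        1.60000000e+00]))
227 0.644393254944959 [-14.5   1.9 129. ]
211 -0.7768630253020539 [-89.8   1.8 122.4]
cell plane [8.0000e-03 0.0000e+00 8.4645e+01] [58.64044642  1.80341252 85.08830421]
```

View pics/w11.png

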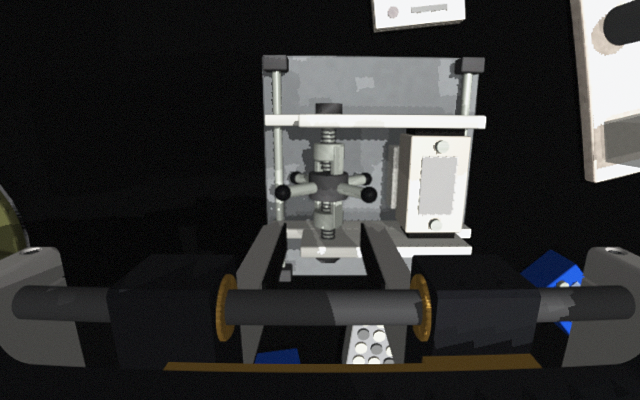

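View pics/s11.png

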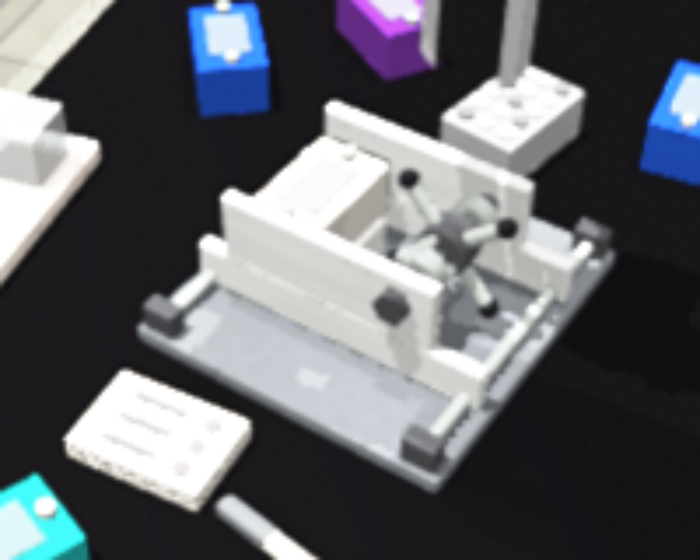

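View pics/t11.png

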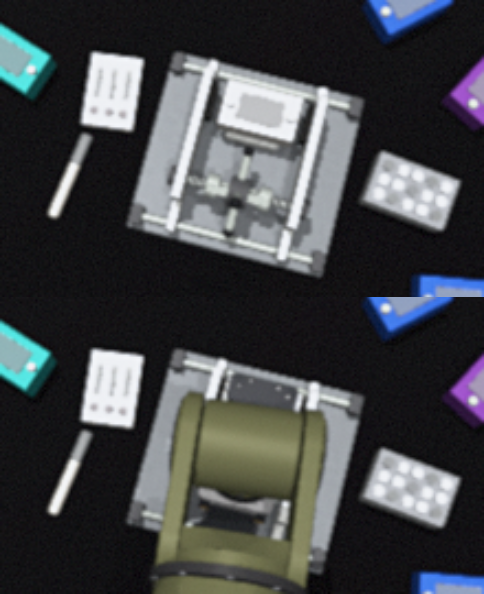

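The bars read +0.64 and -0.78. Averaging out the surface bias gives about 0.72, against 0.70 expected at the stop. The cell is level and the bystanders haven't moved. The gripper is clear, so I'm handing in.

```bash
python3 -c "
from cell import manip
print(manip.sign_off())"
```

```text
the job is handed in; nothing more can be done
None
```

The turnbuckle is turned to its hard stop, with both jaws drawn in on the white cell. I handed the job in at about 23 s, with the gripper open and clear of the clamp. It took three gripped strokes, each on a fresh bar, with the tool tilting along the bar's arc.

What the last checks showed:
- **Hard stop:** at the end of the last stroke the tool stopped advancing and the load on the bar rose to about 39 N. That is far above the normal turning load.
- **Bar angle:** after release the leading bar measured about 0.72 rad from upright, against the 0.70 expected when fully tight.
- **Jaws:** the plate centres measured +63.5 and −60.9 mm from the clamp's middle, about 62 on average against about 63.6 expected. That is roughly 1 to 3 mm off, close to the 2 mm camera calibration.
- **Cell:** its top is level to within 0.01 slope at about 85 mm height, so it lies flat in the cradle.
- **Bystanders:** by eye, the tube rack, test cards and marker look unmoved in the top view before and after.

- **Clamp position:** the first fit from the top camera disagreed with the wrist and side cameras by about 5 mm along the clamp's y. I used the wrist camera's value.
- **Near a joint limit:** on the second grip, joint 4 came to −1.027, close to its −1.04 limit, so I used less back-tilt on the last grip.

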